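# Set a guitar bridge blank in the cut-off board

### The job

Set the dark rosewood bridge blank ready for sawing: with your fingertips, push it back flat against the aluminium fence of the cut-off board, and then slide it along the fence into the corner of the red stop, until its end is home against the stop and its long edge lies flush on the fence. Keep it lying flat on the board all the way, do not pick it up, leave the finger plane, the jar and the square where they are and let go at the end.

Things in the scene. Friction and masses are not known exactly. Their poses are not given: they have to be found in the camera images.
- board: cut-off board, fixed: plywood base 200 (x) x 460 (y) x 18 mm (z). Origin: centre of its underside, on the bench. x points away from the robot, square to the fence; y runs along the fence to the robot's left, towards the stop. Top at z = 18 mm, bare and smooth from x = -100 mm to the fence. Waxed: friction with the blank only about 0.35. Thin dark saw line at y = +15 mm (look only)
- fence_face (a point): middle of the fence face where it meets the base top, axes as the board's. The aluminium fence runs the board's full length along y; its face towards the robot is the plane x = 0 of this point, it is 35 mm wide (towards +x) and 24 mm high above the base top
- stop: red L-shaped length stop clamped on the fence near its left end, fixed; where along it varies. Origin: the inner corner where stop face, fence face and base top (18 mm above the bench) meet; axes as the board's. Stop face: plane y = 0, from x = -50 mm to the fence, 22 mm thick, 32 mm high. A clamp foot 36 x 34 mm over the fence carries a brass thumbscrew 20 mm wide, top 46 mm above the base top
- nest_mouth (a point): middle of the open mouth of the stop's nest, at base top height, axes as the board's. The nest is a slot along y, 53 mm deep from here to the stop face, 36 mm wide between the fence and the red cheek, open above and towards -y. The cheek is 14 mm thick, 10 mm high above the base, its end at the mouth flared outwards
- blank: rosewood bridge blank: plain dark brown bar 32 (x) x 140 (y) x 12 mm (z), about 55 g, loose on the base, off the fence, up to 20 degrees askew, to the right of the nest. Origin: centre of its underside; long axis y. Fully home its origin lies at x = -16, y = -70, z = 0 mm in the stop's frame, axes parallel to the board's
- plane: bystander: a small brass finger plane, 80 x 26 x 30 mm, standing loose on the front left part of the board's base, 40 mm or more in front of the cheek; origin at the centre of its sole, long axis its x. To be left alone
- jar: bystander: a glass jar of bridge pins, 60 mm wide, 58 mm high, standing loose on the bench beside the board (left or right); origin at the centre of its underside. To be left alone
- square: bystander: a try square lying loose on the bench beside the board (left or right), about 140 x 95 mm, 14 mm high; origin near its middle. To be left alone
Not all that is in view belongs to the job. What is meant by the blank is not blue or yellow, and is the larger of those in its own colour.

How it is judged:
On the way, in this order (a step that is already met when the one before it is completed fails the run):
1. the blank lies flat against the fence, before it enters the nest of the stop (x of blank in the frame of stop above -0.019 m and angle between the y axis of blank and the y axis of board, either way round below 0.035 rad and y of blank in the frame of stop below -0.125 m), for 0.1 s.
2. the blank is home in the corner (x of blank in the frame of stop above -0.0185 m and y of blank in the frame of stop above -0.0725 m and angle between the y axis of blank and the y axis of board, either way round below 0.03 rad), for 0.2 s.
At the end, for the whole second after the job is handed in: The blank lies flat on the base at rest, its long edge on the fence within 2.5 mm and 1.7 degrees and its end on the stop face within 2.5 mm (all of step 2 and x of blank in the frame of stop below -0.0135 m and y of blank in the frame of stop below -0.0675 m and z of blank in the frame of stop below 0.002 m and angle between blank's own z axis and vertical below 0.05 rad and linear speed of blank below 0.01 m/s); the robot touches nothing.
It fails at once if the blank was lifted off or tipped up from the board (more than 5 mm or 9 degrees) (z of blank in the frame of stop above 0.005 m or angle between blank's own z axis and vertical above 0.16 rad).
It fails at once if the blank was brought up to the nest while standing more than 8 mm off the fence (y of blank in the frame of stop above -0.123 m and x of blank in the frame of stop below -0.024 m).
It fails at once if the finger plane, jar or square was moved more than 15 mm (distance of any of plane, jar, square from where it was at the start of the episode above 0.015 m).
It also fails if it takes over 42 s, if anything falls off the work surface, if the arm or the gripper's body presses on something with over 40 N, if the wrist force passes 120 N, or if a joint passes its speed limit or range.

### The arm

A 6-joint arm with a two-finger parallel gripper is mounted at the origin on the work surface. World frame = base frame: x ahead of the robot, y to its left, z up, the work surface at z = 0. Lengths are in m, angles in rad, forces in N, time in s.
With the tool pointing down it reaches from about 0.4 to 0.825 m from the base axis. Payload 7 kg.
Tool frame: the origin (TCP) lies between the finger pads; the fingertips stand 11 mm ahead of it and the grasp point (between the pads) lies 8 mm behind it; x points along the fingers, z is the direction in which the jaws open and shut, and the axes are right-handed (so a half turn about x gives the same grasp; the last joint's range is limited). The gripper opens to 88 mm and grips with 3 to 60 N. Pads are 19 mm wide; open, the fingers measure 130 mm over their backs; the gripper's body (78 mm by 193 mm) begins 47 mm behind the grasp point.
Start: joints at [1.598, 0.359, 0.012, 0, -1.224, -0.288], TCP at [0.174, 0.652, 0.238] pointing down, gripper open.
Joint ranges: [-3.07, 3.07], [-1.43, 2.12], [-1.02, 1.25], [-3.03, 1.67], [-3.05, -0], [-3.03, 3.03]. Speed limits (rad/s): [2.39, 2.39, 3.01, 3.14, 3.14, 3.14].

### API

Orientations are given as [roll, pitch, yaw] about the fixed x, y, z axes, in that order (R = Rz(yaw) Ry(pitch) Rx(roll)).
In Python, from station import arm gives the robot as it stands.
- The arm moves only by the tool jog_arm, never from a script. Its argument "motion" is a list of rows, each an object of numbers: "dx", "dy", "dz": the shift along the tool's x, y, z in m; "twist": the turn about the tool's x in degrees. In form: [{"dx": .., "dy": .., "dz": .., "twist": ..}, ...]. A call has 1 to 20 rows; each row is the pose to reach, as a shift and turn from the pose commanded when the call began, along the tool's axes at that moment; what a row does not reach only later rows make up. A row lasts 1/12 s, in which the tool goes at most 41.7 mm and 7.16 degrees, less where a joint would pass 70% of its speed; a pose out of reach is approached as far as the arm can. A call with a gripper value outside its range is refused whole. "gripper" is the finger opening in m, from 0 to 0.0876, set as the call begins (left out, the last holds). The fingers move at their own pace and stop on an object; "newtons" is the grip in N (left out, the last holds). Time passes only in rows, so rows that repeat a pose let the fingers close. It gives the time, the measured TCP pose, the force and the opening at its end, in the units of the state.
- arm.get_state(): the state, without advancing time (a new reading comes with each control period).
- arm.grab_frame(name): name is "side" or "top"; returns the picture (420x560x3 uint8, red, green, blue); there is no depth.
- arm.camera_model(name): a dict with "camera_matrix" (3x3 intrinsics, pixels), "k1" (the pictures are not rectified: a ray, as slopes to the right and down, at radius r is drawn at 1 + k1 r^2 times it, then the intrinsics apply), "eye" and "attitude" of the camera in the world. Camera axes: x right, y down, z forward; pixel columns grow to the right and rows downward; lengths in m; the calibration is good to about 2 mm. A picture is of the moment at which its call begins. camera_model takes no time and is no camera call.
- arm.job_done(): hands the job in, once; it reports no verdict.
The state is a dict: "t": time; "q": joint angles; "qd": joint speeds; "joint_efforts": joint torques, N m; "eef_pos": TCP position; "ee_rot": TCP orientation; "force": force on the tool from outside, world axes, zero at the start; "moment": the same for the moment, N m; "width": finger opening in m.
Only numpy, scipy, OpenCV 4.12 (cv2) and the standard library are available. Lean on these libraries where they do the work, as an engineer would, in place of code of your own. Each camera call takes 0.05 s, during which the arm holds its last target.

## Working session

There is one attempt and no reset: what is moved stays moved. The work goes in short steps, Python scripts to look and compute and a tool call to move; the robot and the scene stay as the last step left them, time stands still between calls to the robot, and variables do not carry over. Pictures are saved under pics/ and viewed, and the job is handed in when it is done.

Besides the shell and the picture viewer there is one more tool, called as name(argument=value, ...), one argument or row to a line, values as JSON. jog_arm: Moves the arm, as the interface text tells. Its arguments: {"type":"object","properties":{"motion":{"type":"array"},"gripper":{"type":"number"},"newtons":{"type":"number"}},"required":["motion"]}

```bash
mkdir -p pics; ls
python3 - <<'E'
from station import arm
import cv2
s=arm.get_state(); print(s)
for n in ("top","side"):
    im=arm.grab_frame(n); cv2.imwrite(f"pics/{n}0.png",im[:,:,::-1]); print(n,arm.camera_model(n))
E
```

```text
pics
{'t': 0.0, 'q': array([ 1.59811052e+00,  3.59420810e-01,  1.10641288e-02, -3.21381070e-04,
       -1.22409549e+00, -2.88092957e-01]), 'qd': array([-0.00100094, -0.00139154,  0.00138962, -0.00177545,  0.00065995,
        0.0012065 ]), 'joint_efforts': array([-1.19388413e-03, -5.82722390e+01,  2.93061054e+01,  6.99684530e+00,
        7.01167941e-03, -1.68958773e-04]), 'eef_pos': array([0.17395491, 0.65172102, 0.23660821]), 'ee_rot': array([ 0.10764833,  1.56911313, -1.72403621]), 'force': array([-0.52962471,  0.36818991,  0.25832574]), 'moment': array([ 0.01323867, -0.01053964,  0.00232674]), 'width': 0.08744600835855956}
top {'camera_matrix': array([[437.07739236,   0.        , 283.24171327],
       [  0.        , 437.07739236, 208.74090194],
       [  0.        ,   0.        ,   1.        ]]), 'k1': -0.07019847590428989, 'eye': array([ 0.37769472, -0.00157501,  1.10822323]), 'attitude': array([-3.05721244, -0.015015  , -1.57937163])}
side {'camera_matrix': array([[385.7728122 ,   0.        , 282.01484071],
       [  0.        , 385.7728122 , 208.27605067],
       [  0.        ,   0.        ,   1.        ]]), 'k1': -0.05446923789095807, 'eye': array([ 0.15724753, -0.55193802,  0.84775069]), 'attitude': array([-2.46486996, -0.0151385 , -0.51624996])}
```

View pics/top0.png

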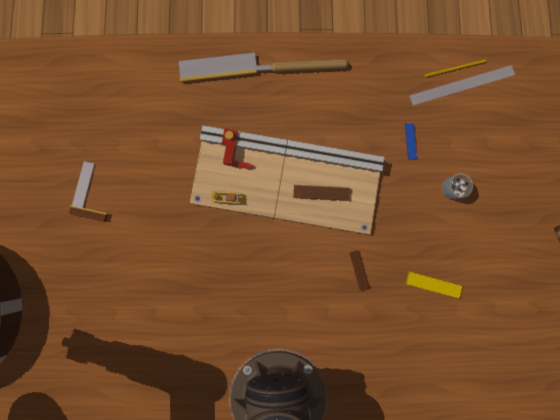

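View pics/side0.png

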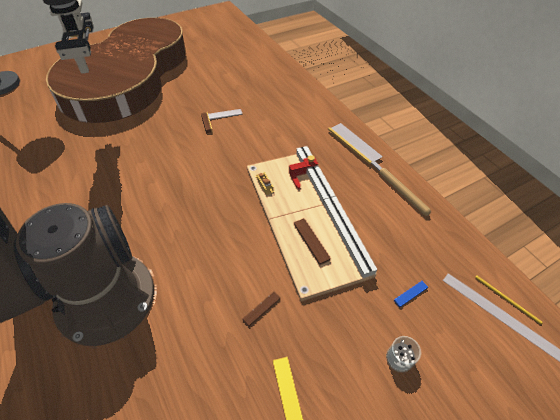

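The top view shows the board in the middle with the fence along its far edge. The red stop is at about (232,148), the blank at (321,193) and the plane at (229,198). The jar is at (458,187) and the square at (88,195). The small brown bar at (360,270) is a decoy. Next I'll enlarge this area to get corners.

```bash
cat > h.py <<'E'
import numpy as np, cv2
from station import arm
from scipy.spatial.transform import Rotation as R
def cam(n):
    m=arm.camera_model(n); K=m["camera_matrix"]; k1=m["k1"]
    return K,np.array([k1,0,0,0,0.]),m["eye"],R.from_euler("xyz",m["attitude"]).as_matrix()
def px2w(n,uv,z):
    K,d,e,A=cam(n); uv=np.array(uv,float).reshape(-1,1,2)
    s=cv2.undistortPoints(uv,K,d,None,None,None).reshape(-1,2)
    r=np.c_[s,np.ones(len(s))]@A.T
    return e+r*((z-e[2])/r[:,2])[:,None]
def w2px(n,P):
    K,d,e,A=cam(n); P=np.array(P,float).reshape(-1,3)
    return cv2.projectPoints(P,cv2.Rodrigues(A.T)[0],-A.T@e,K,d)[0].reshape(-1,2)
E
python3 - <<'E'
import cv2
im=cv2.imread("pics/top0.png"); c=im[115:245,180:395]
c=cv2.resize(c,None,fx=3.7,fy=3.7,interpolation=cv2.INTER_CUBIC); cv2.imwrite("pics/topc.png",c)
im=cv2.imread("pics/side0.png"); c=im[140:305,235:385]
c=cv2.resize(c,None,fx=3.6,fy=3.6,interpolation=cv2.INTER_CUBIC); cv2.imwrite("pics/sidec.png",c)
E
```

```text
(no output)
```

View pics/topc.png

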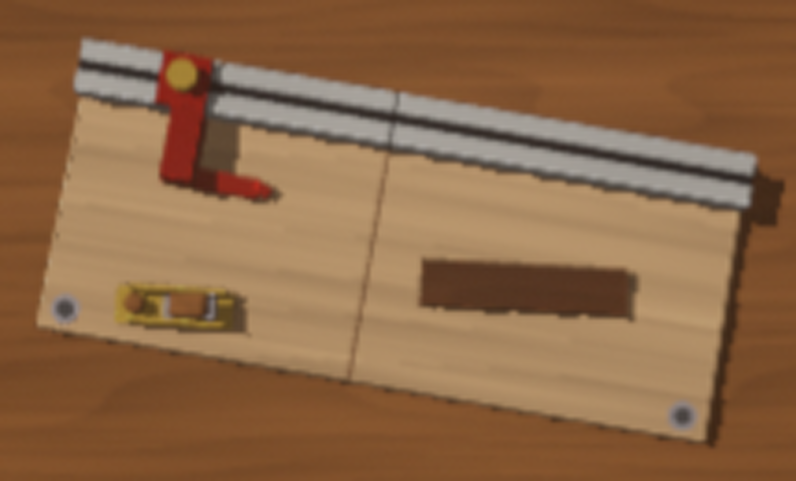

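View pics/sidec.png

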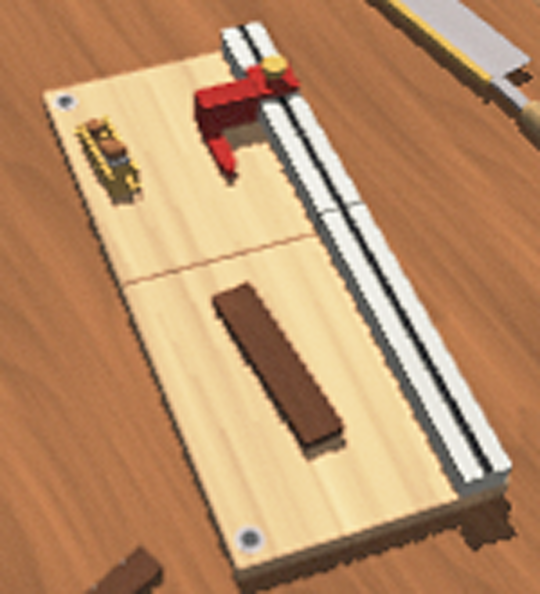

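```bash
cat > m0.py <<'E'
from h import *
from scipy.optimize import least_squares
f=lambda P:(np.array(P,float)+.5)/3.7-.5+[180,115]
fl=lambda P:(np.array(P,float)+.5)/3.6-.5+[235,140]
pr=lambda s,a:print(s,np.round(a,4).tolist())
b=px2w("top",f([(38,326),(709,441),(349,381)]),.018); pr("base front L,R,saw",b)
F=px2w("top",f([(82,38),(75,92),(755,155),(750,209)]),.042); pr("fence BL FL BR FR",F)
k=px2w("top",f([(422,258),(634,268),(633,320),(420,306)]),.030); pr("blank",k)
for i in range(4): print(np.linalg.norm(k[i]-k[(i+1)%4]))
s=px2w("top",f([(206,115),(192,188),(162,180),(170,105)]),.050); pr("stop",s)
# board frame (fence front top edge dir)
v=b[0]-b[1]; yaw=np.arctan2(-v[0],v[1]); print("base len",np.linalg.norm(v),"yaw",yaw)
v=F[1]-F[3]; print("fence len",np.linalg.norm(v),"yaw",np.arctan2(-v[0],v[1]))
v=F[0]-F[2]; print("fence len",np.linalg.norm(v),"yaw",np.arctan2(-v[0],v[1]))
for nm,pp,z in(("base side",[(45,92),(238,572)],.018),("fenceface L? ",[(255,22),(222,30),(510,465),(468,482)],.042),("blank side",[(212,296),(248,284),(342,431),(306,446)],.030)):
    w=px2w("side",fl(pp),z); pr(nm,w)
E
python3 m0.py
```

```text
base front L,R,saw [[0.4866, 0.2151, 0.018], [0.4051, -0.2388, 0.018], [0.4477, 0.0046, 0.018]]
fence BL FL BR FR [[0.6791, 0.183, 0.042], [0.642, 0.1873, 0.042], [0.5966, -0.27, 0.042], [0.5598, -0.2655, 0.042]]
blank [[0.5295, -0.0451, 0.03], [0.5218, -0.1882, 0.03], [0.4866, -0.1867, 0.03], [0.497, -0.0434, 0.03]]
0.14330766762409747
0.03529379617123673
0.1437058610127233
0.032518163321351753
stop [[0.6236, 0.0984, 0.05], [0.5745, 0.1076, 0.05], [0.58, 0.1275, 0.05], [0.6306, 0.1224, 0.05]]
base len 0.4612055639624213 yaw -0.1776594614568839
fence len 0.460174565559537 yaw -0.17955747094561916
fence len 0.46050464109805844 yaw -0.18011677349579105
base side [[0.4873, 0.2182, 0.018], [0.4023, -0.2342, 0.018]]
fenceface L?  [[0.6732, 0.1855, 0.042], [0.6431, 0.1904, 0.042], [0.5936, -0.2663, 0.042], [0.5611, -0.2628, 0.042]]
blank side [[0.4962, -0.0415, 0.03], [0.5252, -0.0449, 0.03], [0.5154, -0.1841, 0.03], [0.4873, -0.182, 0.03]]
```

```bash
cat >> h.py <<'E'
YAW=-0.1795
UX=np.array([np.cos(YAW),np.sin(YAW)]);UY=np.array([-np.sin(YAW),np.cos(YAW)])
def ab(p): p=np.atleast_2d(p)[:,:2]; return np.c_[p@UX,p@UY]
def axes():
    s=arm.get_state(); return s["eef_pos"],R.from_euler("xyz",s["ee_rot"]).as_matrix(),s
def shift(a,b,z):
    p,M,s=axes(); w=np.r_[a*UX+b*UY,z]; return M.T@(w-p)
def rep():
    p,M,s=axes(); jz=ab(M[:,2])[0]
    print("t",round(s["t"],2),"ab",ab(p)[0].round(4),"z",p[2].round(4),"F ab",ab(s["force"])[0].round(2),s["force"][2].round(2),"jaw angle from UY deg",np.degrees(np.arctan2(-jz[0],jz[1])).round(2),"q",s["q"].round(3),"w",round(s["width"],4))
E
python3 - <<'E'
from h import *
rep(); p,M,s=axes(); print(M.round(3)); 
for w in ([.5,.25,.2],): print(M.T@(np.array(w)-p))
print(shift(.472,-.022,.15), (.472*UX-.022*UY))
E
```

```text
t 0.1 ab [0.0548 0.6723] z 0.2367 F ab [ 0.25 -0.24] -0.26 jaw angle from UY deg 175.34 q [ 1.598  0.359  0.011 -0.    -1.224 -0.288] w 0.0875
[[-0.     0.966 -0.258]
 [-0.002 -0.258 -0.966]
 [-1.     0.     0.002]]
[0.03721903 0.41863106 0.30398545]
[0.08777299 0.47225495 0.65797179] [ 0.46048859 -0.10591629]
```

jog_arm(
  motion=[
    {"dx": 0.037,"dy": 0.419,"dz": 0.304,"twist": -4.7},
    {"dx": 0.037,"dy": 0.419,"dz": 0.304,"twist": -4.7},
    {"dx": 0.037,"dy": 0.419,"dz": 0.304,"twist": -4.7},
    {"dx": 0.037,"dy": 0.419,"dz": 0.304,"twist": -4.7},
    {"dx": 0.037,"dy": 0.419,"dz": 0.304,"twist": -4.7},
    {"dx": 0.037,"dy": 0.419,"dz": 0.304,"twist": -4.7},
    {"dx": 0.037,"dy": 0.419,"dz": 0.304,"twist": -4.7},
    {"dx": 0.037,"dy": 0.419,"dz": 0.304,"twist": -4.7},
    {"dx": 0.037,"dy": 0.419,"dz": 0.304,"twist": -4.7},
    {"dx": 0.037,"dy": 0.419,"dz": 0.304,"twist": -4.7},
    {"dx": 0.037,"dy": 0.419,"dz": 0.304,"twist": -4.7},
    {"dx": 0.037,"dy": 0.419,"dz": 0.304,"twist": -4.7},
    {"dx": 0.088,"dy": 0.472,"dz": 0.658,"twist": -4.7},
    {"dx": 0.088,"dy": 0.472,"dz": 0.658,"twist": -4.7},
    {"dx": 0.088,"dy": 0.472,"dz": 0.658,"twist": -4.7},
    {"dx": 0.088,"dy": 0.472,"dz": 0.658,"twist": -4.7},
    {"dx": 0.088,"dy": 0.472,"dz": 0.658,"twist": -4.7},
    {"dx": 0.088,"dy": 0.472,"dz": 0.658,"twist": -4.7},
    {"dx": 0.088,"dy": 0.472,"dz": 0.658,"twist": -4.7},
    {"dx": 0.088,"dy": 0.472,"dz": 0.658,"twist": -4.7},
  ],
  gripper=0.0876,
)

```text
t: 1.77
eef_pos: [0.4628, -0.0659, 0.1552]
ee_rot: [2.14, 1.57, 0.391]
force: [1.7, 0.3, -0.6]
width: 0.0877
```

Run:
```python
from h import *
rep(); print(shift(.474,-.022,.15).round(4))
```

```text
t 1.77 ab [0.4671 0.0178] z 0.1552 F ab [1.58 0.63] -0.57 jaw angle from UY deg -179.93 q [ 0.281  0.089 -0.548 -0.    -0.934  1.111] w 0.0877
[0.0052 0.0068 0.0398]
```

jog_arm(
  motion=[
    {"dx": 0.0,"dy": 0.006,"dz": 0.04,"twist": 0},
    {"dx": 0.0,"dy": 0.006,"dz": 0.04,"twist": 0},
    {"dx": 0.0,"dy": 0.006,"dz": 0.04,"twist": 0},
    {"dx": 0.0,"dy": 0.006,"dz": 0.04,"twist": 0},
  ],
)

```text
t: 2.1
eef_pos: [0.4622, -0.1047, 0.1553]
ee_rot: [-1.698, 1.571, 2.834]
force: [-0.0, 0.8, 0.5]
width: 0.0876
```

Run:
```python
from h import *
rep(); print(shift(.474,-.022,.08).round(4))
im=arm.grab_frame("top"); cv2.imwrite("pics/t1.png",im[:,:,::-1])
im=arm.grab_frame("side"); cv2.imwrite("pics/s1.png",im[:,:,::-1])
```

```text
t 2.1 ab [ 0.4735 -0.0205] z 0.1553 F ab [-0.18  0.73] 0.5 jaw angle from UY deg 179.95 q [ 0.194  0.1   -0.535 -0.    -0.936  1.197] w 0.0876
[0.0753 0.0006 0.0015]
```

View pics/s1.png

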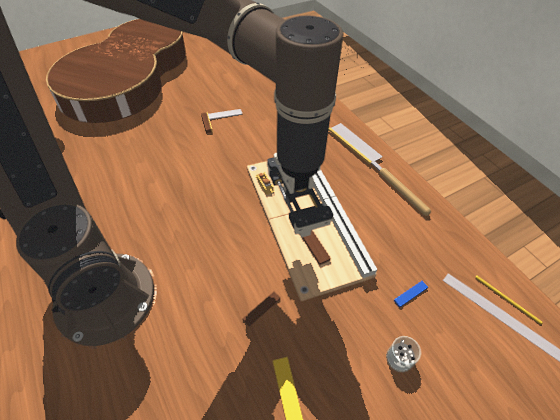

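The side view shows the open gripper above the board, over the blank's front edge. The plane, at about (265,183), is clear. Next I'll descend in front of the blank.

jog_arm(
  motion=[
    {"dx": 0.04,"dy": -0.003,"dz": 0.001},
    {"dx": 0.08,"dy": -0.003,"dz": 0.001},
    {"dx": 0.1,"dy": -0.003,"dz": 0.001},
    {"dx": 0.112,"dy": -0.003,"dz": 0.001},
    {"dx": 0.118,"dy": -0.003,"dz": 0.001},
    {"dx": 0.122,"dy": -0.003,"dz": 0.001},
    {"dx": 0.122,"dy": -0.003,"dz": 0.001},
    {"dx": 0.122,"dy": -0.003,"dz": 0.001},
  ],
)

```text
invalid input
```

Run:
```python
from h import *
rep(); print(shift(.555,-.022,.0325).round(4))
im=arm.grab_frame("top"); cv2.imwrite("pics/t2.png",cv2.resize(im[110:250,180:400,::-1],None,fx=3.6,fy=3.6,interpolation=cv2.INTER_CUBIC))
```

```text
t 2.2 ab [ 0.4736 -0.0194] z 0.1554 F ab [ 1.06 -0.28] -0.54 jaw angle from UY deg -179.9 q [ 0.196  0.1   -0.535 -0.    -0.936  1.197] w 0.0875
[0.1229 0.0814 0.0028]
```

View pics/t2.png

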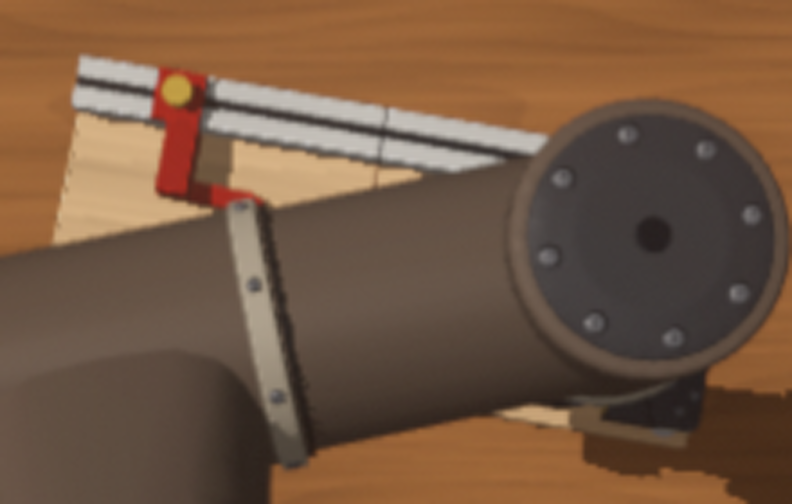

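The move was refused because the rows had no twist. In the top view the arm hides the blank; the side camera is the better one while working.

jog_arm(
  motion=[
    {"dx": 0.04,"dy": -0.003,"dz": 0.002,"twist": 0},
    {"dx": 0.08,"dy": -0.003,"dz": 0.002,"twist": 0},
    {"dx": 0.1,"dy": -0.003,"dz": 0.002,"twist": 0},
    {"dx": 0.112,"dy": -0.003,"dz": 0.002,"twist": 0},
    {"dx": 0.118,"dy": -0.003,"dz": 0.002,"twist": 0},
    {"dx": 0.122,"dy": -0.003,"dz": 0.002,"twist": 0},
    {"dx": 0.122,"dy": -0.003,"dz": 0.002,"twist": 0},
    {"dx": 0.122,"dy": -0.003,"dz": 0.002,"twist": 0},
  ],
)

```text
t: 2.92
eef_pos: [0.4598, -0.1054, 0.0341]
ee_rot: [1.814, 1.57, 0.065]
force: [-0.3, 1.2, 0.1]
width: 0.088
```

Run:
```python
from h import *
rep(); print(shift(.555,-.022,.0325).round(4))
im=arm.grab_frame("side"); cv2.imwrite("pics/s2.png",cv2.resize(im[140:305,235:385,::-1],None,fx=3.6,fy=3.6,interpolation=cv2.INTER_CUBIC))
```

```text
t 2.92 ab [ 0.4712 -0.0216] z 0.0341 F ab [-0.47  1.12] 0.13 jaw angle from UY deg -179.9 q [ 0.194  0.271 -0.68   0.    -0.619  1.199] w 0.088
[0.0017 0.0838 0.0005]
```

View pics/s2.png

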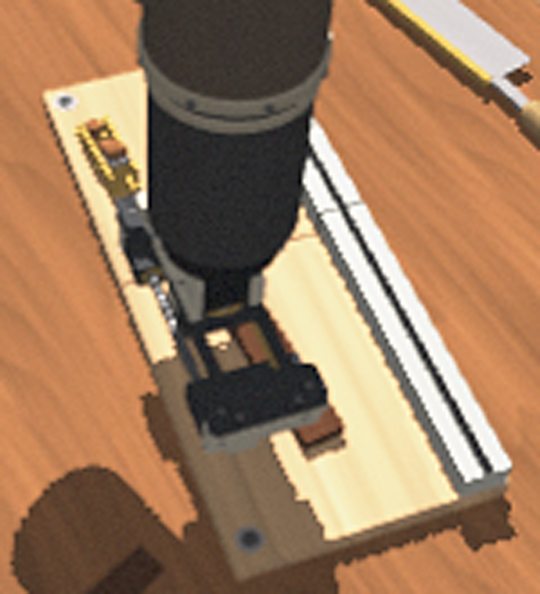

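The side view shows the fingers down in front of the blank, whose right end is at crop (320,430). They touch nothing. I'll push towards the fence at about 50 mm/s.

jog_arm(
  motion=[
    {"dx": 0.001,"dy": 0.005,"dz": 0,"twist": 0},
    {"dx": 0.001,"dy": 0.01,"dz": 0,"twist": 0},
    {"dx": 0.001,"dy": 0.014,"dz": 0,"twist": 0},
    {"dx": 0.001,"dy": 0.018,"dz": 0,"twist": 0},
    {"dx": 0.001,"dy": 0.022,"dz": 0,"twist": 0},
    {"dx": 0.001,"dy": 0.026,"dz": 0,"twist": 0},
    {"dx": 0.001,"dy": 0.03,"dz": 0,"twist": 0},
    {"dx": 0.001,"dy": 0.034,"dz": 0,"twist": 0},
    {"dx": 0.001,"dy": 0.038,"dz": 0,"twist": 0},
    {"dx": 0.001,"dy": 0.042,"dz": 0,"twist": 0},
    {"dx": 0.001,"dy": 0.046,"dz": 0,"twist": 0},
    {"dx": 0.001,"dy": 0.05,"dz": 0,"twist": 0},
    {"dx": 0.001,"dy": 0.054,"dz": 0,"twist": 0},
    {"dx": 0.001,"dy": 0.058,"dz": 0,"twist": 0},
    {"dx": 0.001,"dy": 0.062,"dz": 0,"twist": 0},
    {"dx": 0.001,"dy": 0.066,"dz": 0,"twist": 0},
    {"dx": 0.001,"dy": 0.07,"dz": 0,"twist": 0},
    {"dx": 0.001,"dy": 0.074,"dz": 0,"twist": 0},
    {"dx": 0.001,"dy": 0.077,"dz": 0,"twist": 0},
    {"dx": 0.001,"dy": 0.079,"dz": 0,"twist": 0},
  ],
)

```text
t: 4.63
eef_pos: [0.5373, -0.12, 0.0324]
ee_rot: [1.614, 1.571, -0.135]
force: [-1.0, -0.2, -0.3]
width: 0.0879
```

Run:
```python
from h import *
rep()
im=arm.grab_frame("side"); cv2.imwrite("pics/s3.png",cv2.resize(im[140:305,235:385,::-1],None,fx=3.6,fy=3.6,interpolation=cv2.INTER_CUBIC))
```

```text
t 4.63 ab [ 0.55   -0.0222] z 0.0324 F ab [-0.97 -0.35] -0.28 jaw angle from UY deg -179.96 q [ 0.136  0.378 -0.506  0.    -0.687  1.256] w 0.0879
```

View pics/s3.png

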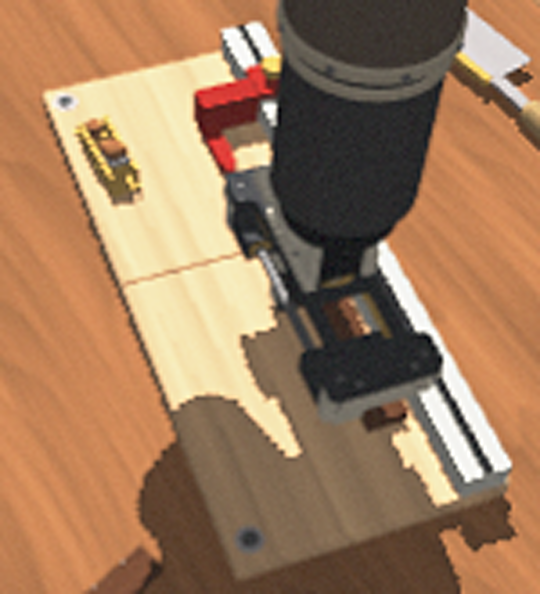

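The side view shows the blank moved along with the fingers. Its right end, at crop (385,415), is now just short of the fence, and there is no force yet. I'll creep the last few millimetres.

jog_arm(
  motion=[
    {"dx": 0,"dy": 0.002,"dz": 0,"twist": 0},
    {"dx": 0,"dy": 0.004,"dz": 0,"twist": 0},
    {"dx": 0,"dy": 0.005,"dz": 0,"twist": 0},
    {"dx": 0,"dy": 0.006,"dz": 0,"twist": 0},
    {"dx": 0,"dy": 0.006,"dz": 0,"twist": 0},
  ],
)

```text
t: 5.1
eef_pos: [0.5429, -0.121, 0.0324]
ee_rot: [1.487, 1.571, -0.262]
force: [-0.5, 0.0, -0.2]
width: 0.0874
```

Run:
```python
from h import *
rep()
```

```text
t 5.1 ab [ 0.5558 -0.0222] z 0.0324 F ab [-0.5  -0.09] -0.15 jaw angle from UY deg -179.96 q [ 0.133  0.385 -0.493  0.    -0.692  1.259] w 0.0874
```

jog_arm(
  motion=[
    {"dx": 0,"dy": 0.001,"dz": 0,"twist": 0},
    {"dx": 0,"dy": 0.002,"dz": 0,"twist": 0},
    {"dx": 0,"dy": 0.002,"dz": 0,"twist": 0},
  ],
)

```text
t: 5.35
eef_pos: [0.5437, -0.1213, 0.0321]
ee_rot: [-1.457, 1.569, 3.076]
force: [-4.0, 1.7, 1.7]
width: 0.0875
```

Run:
```python
from h import *
rep()
im=arm.grab_frame("side"); cv2.imwrite("pics/s4.png",cv2.resize(im[190:290,285:385,::-1],None,fx=6,fy=6,interpolation=cv2.INTER_CUBIC))
```

```text
t 5.35 ab [ 0.5566 -0.0223] z 0.0321 F ab [-4.22  0.96] 1.71 jaw angle from UY deg -179.99 q [ 1.32e-01  3.88e-01 -4.89e-01 -1.00e-03 -6.95e-01  1.26e+00] w 0.0875
```

View pics/s4.png

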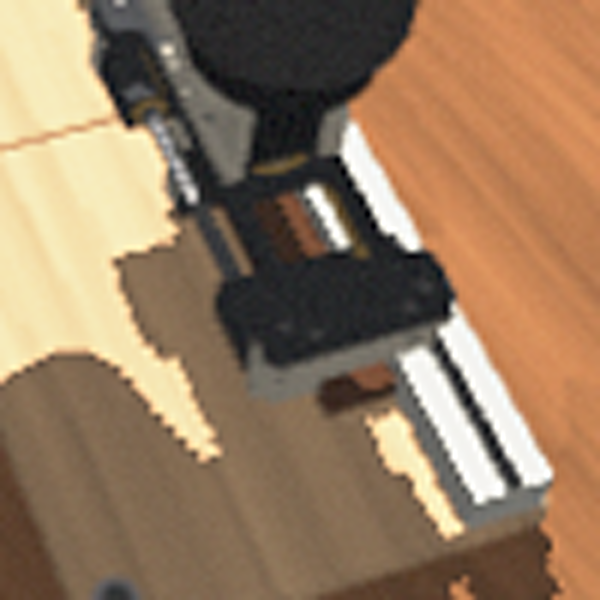

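The push now reads about 4 N, and the fingers are at a=0.557, the position I expected with the blank on the fence. The side view shows the blank against the fence. I'll press 1 mm more to seat it, then back off.

jog_arm(
  motion=[
    {"dx": 0,"dy": 0.001,"dz": 0,"twist": 0},
    {"dx": 0,"dy": 0.001,"dz": 0,"twist": 0},
    {"dx": 0,"dy": 0.001,"dz": 0,"twist": 0},
  ],
)

```text
t: 5.65
eef_pos: [0.5438, -0.1215, 0.0319]
ee_rot: [-1.456, 1.567, 3.077]
force: [-6.4, 3.1, 2.3]
width: 0.0871
```

Run:
```python
from h import *
rep(); print(arm.get_state()["moment"])
```

```text
t 5.65 ab [ 0.5567 -0.0224] z 0.0319 F ab [-6.84  1.89] 2.26 jaw angle from UY deg -180.0 q [ 1.310e-01  3.890e-01 -4.880e-01 -1.000e-03 -6.970e-01  1.261e+00] w 0.0871
[ 0.99133836  2.34336627 -0.16562191]
```

jog_arm(
  motion=[
    {"dx": 0,"dy": -0.002,"dz": 0,"twist": 0},
    {"dx": 0,"dy": -0.01,"dz": 0,"twist": 0},
    {"dx": 0,"dy": -0.03,"dz": 0,"twist": 0},
    {"dx": -0.04,"dy": -0.03,"dz": 0,"twist": 0},
    {"dx": -0.06,"dy": -0.03,"dz": 0.03,"twist": 0},
    {"dx": -0.06,"dy": -0.03,"dz": 0.07,"twist": 0},
    {"dx": -0.06,"dy": -0.03,"dz": 0.1,"twist": 0},
    {"dx": -0.06,"dy": -0.03,"dz": 0.1,"twist": 0},
    {"dx": -0.06,"dy": -0.03,"dz": 0.1,"twist": 0},
  ],
  gripper=0.0,
  newtons=10,
)

```text
t: 6.4
eef_pos: [0.498, -0.216, 0.0927]
ee_rot: [1.587, 1.569, -0.165]
force: [0.3, -0.5, -0.2]
width: 0.033
```

Run:
```python
from h import *
rep()
for n in("side","top"):
    im=arm.grab_frame(n); cv2.imwrite(f"pics/{n}5.png",im[:,:,::-1])
    c=im[140:305,235:385] if n=="side" else im[110:250,180:400]
    cv2.imwrite(f"pics/{n}5c.png",cv2.resize(c[:,:,::-1],None,fx=3.6,fy=3.6,interpolation=cv2.INTER_CUBIC))
```

```text
t 6.4 ab [ 0.5286 -0.1236] z 0.0927 F ab [ 0.37 -0.46] -0.17 jaw angle from UY deg 179.89 q [-0.048  0.284 -0.468  0.    -0.818  1.437] w 0.033
```

View pics/side5c.png

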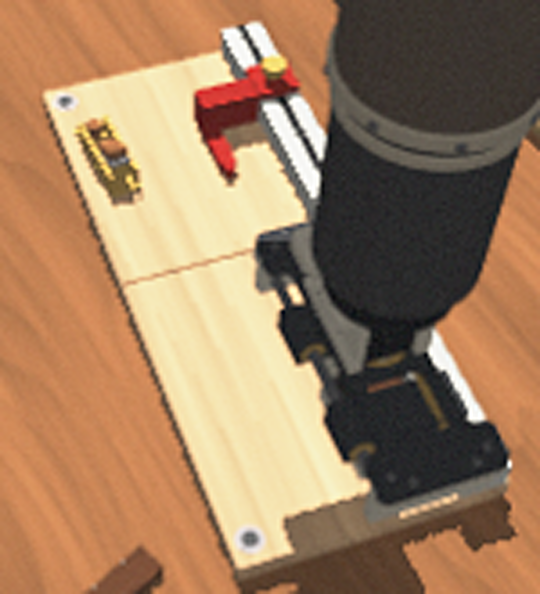

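View pics/top5c.png

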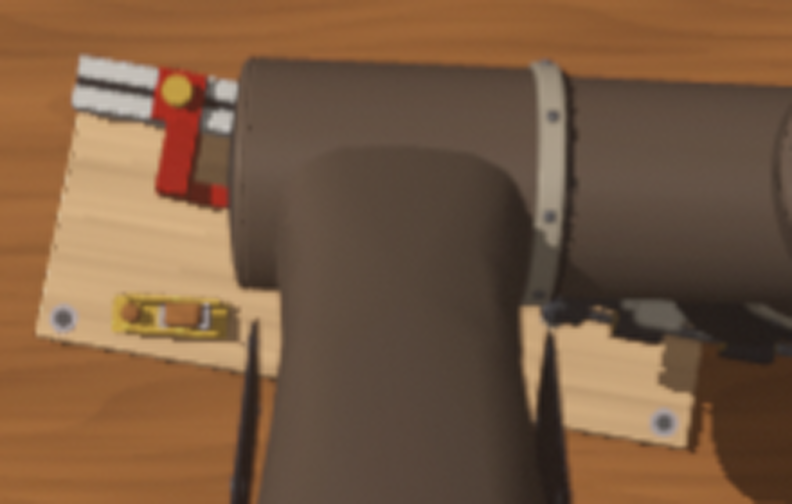

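The arm hides the blank in both views. I'll move it back towards the robot to see, and work out the jar's position.

jog_arm(
  motion=[
    {"dx": -0.05,"dy": -0.04,"dz": 0.02,"twist": 0},
    {"dx": -0.08,"dy": -0.08,"dz": 0.04,"twist": 0},
    {"dx": -0.08,"dy": -0.11,"dz": 0.06,"twist": 0},
    {"dx": -0.08,"dy": -0.11,"dz": 0.06,"twist": 0},
    {"dx": -0.08,"dy": -0.11,"dz": 0.06,"twist": 0},
  ],
)

```text
t: 6.92
eef_pos: [0.3768, -0.254, 0.1744]
ee_rot: [1.638, 1.568, -0.112]
force: [0.0, 0.3, -1.4]
width: 0.0005
```

Run:
```python
from h import *
rep()
print("jar top",px2w("top",[(461,184)],.058),ab(px2w("top",[(461,184)],.058)),"side",ab(px2w("side",[(405,347)],.058)))
for n in("side","top"):
    im=arm.grab_frame(n); cv2.imwrite(f"pics/{n}6.png",im[:,:,::-1])
    c=im[140:305,235:385] if n=="side" else im[115:245,180:395]; f=3.6 if n=="side" else 3.7
    cv2.imwrite(f"pics/{n}6c.png",cv2.resize(c[:,:,::-1],None,fx=f,fy=f,interpolation=cv2.INTER_CUBIC))
```

```text
t 6.92 ab [ 0.4161 -0.1827] z 0.1744 F ab [-0.01  0.26] -1.45 jaw angle from UY deg -179.95 q [-0.158  0.043 -0.548 -0.    -0.977  1.55 ] w 0.0005
jar top [[ 0.5244797  -0.45747915  0.058     ]] [[ 0.59773017 -0.35648951]] side [[ 0.59370806 -0.34861858]]
```

View pics/side6c.png

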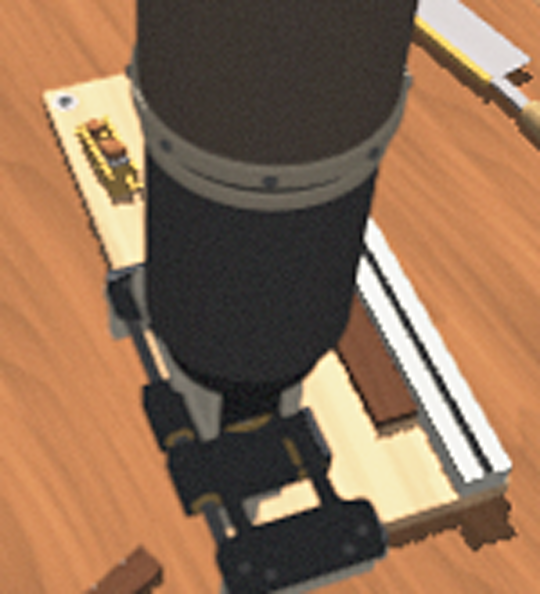

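View pics/top6c.png

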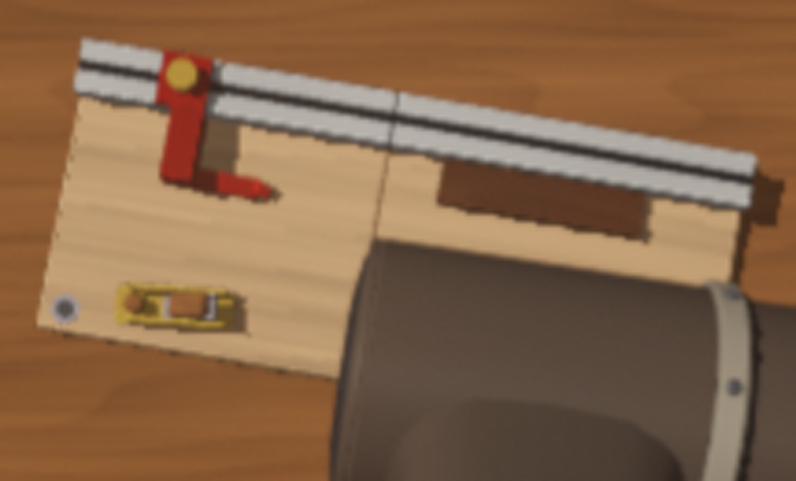

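Both views now show the blank flush along the fence. In the top crop its front edge runs from (437,204) to (645,240), parallel to the fence. I'll measure it.

Run:
```python
from h import *
f=lambda P:(np.array(P,float)+.5)/3.7-.5+[180,115]
fl=lambda P:(np.array(P,float)+.5)/3.6-.5+[235,140]
k=ab(px2w("top",f([(437,204),(645,240),(650,200),(443,165)]),.03));print(k.round(4))
d=k[0]-k[1];print("angle",np.arctan2(-d[0],d[1]))
print("side right end",ab(px2w("side",fl([(378,428),(416,410)]),.03)).round(4))
print("cheek end",ab(px2w("top",f([(277,192)]),.028)).round(4), "plane",ab(px2w("top",f([(117,290),(245,300),(240,330),(117,322)]),.048)).round(4))
print(shift(.576,-.125,.17), shift(.577,-.125,.0325))
```

```text
[[ 0.567   0.0464]
 [ 0.5672 -0.0964]
 [ 0.5949 -0.0955]
 [ 0.5941  0.0468]]
angle 0.0013437599072802277
side right end [[ 0.5644 -0.0949]
 [ 0.5956 -0.0903]]
cheek end [[0.5568 0.1543]] plane [[0.4708 0.2451]
 [0.4788 0.1607]
 [0.4587 0.1604]
 [0.45   0.2412]]
[ 0.00360502  0.15728278 -0.05671016] [ 0.14110711  0.15793434 -0.0567105 ]
```

jog_arm(
  motion=[
    {"dx": 0,"dy": 0.04,"dz": -0.013,"twist": 0},
    {"dx": 0,"dy": 0.08,"dz": -0.026,"twist": 0},
    {"dx": 0,"dy": 0.12,"dz": -0.04,"twist": 0},
    {"dx": 0,"dy": 0.159,"dz": -0.05,"twist": 0},
    {"dx": 0.0,"dy": 0.159,"dz": -0.05,"twist": 0},
    {"dx": 0.04,"dy": 0.159,"dz": -0.05,"twist": 0},
    {"dx": 0.08,"dy": 0.159,"dz": -0.05,"twist": 0},
    {"dx": 0.11,"dy": 0.159,"dz": -0.05,"twist": 0},
    {"dx": 0.13,"dy": 0.159,"dz": -0.05,"twist": 0},
    {"dx": 0.138,"dy": 0.159,"dz": -0.05,"twist": 0},
    {"dx": 0.141,"dy": 0.159,"dz": -0.05,"twist": 0},
    {"dx": 0.141,"dy": 0.159,"dz": -0.05,"twist": 0},
    {"dx": 0.141,"dy": 0.159,"dz": -0.05,"twist": 0},
  ],
)

```text
t: 8.1
eef_pos: [0.5459, -0.2326, 0.0316]
ee_rot: [1.259, 1.57, -0.489]
force: [-0.4, -0.5, 0.7]
width: 0.0004
```

Run:
```python
from h import *
rep()
im=arm.grab_frame("side"); cv2.imwrite("pics/s7.png",cv2.resize(im[170:310,245:385,::-1],None,fx=4,fy=4,interpolation=cv2.INTER_CUBIC))
```

```text
t 8.1 ab [ 0.5786 -0.1315] z 0.0316 F ab [-0.3  -0.55] 0.7 jaw angle from UY deg -179.89 q [-0.074  0.434 -0.409  0.    -0.727  1.467] w 0.0004
```

View pics/s7.png

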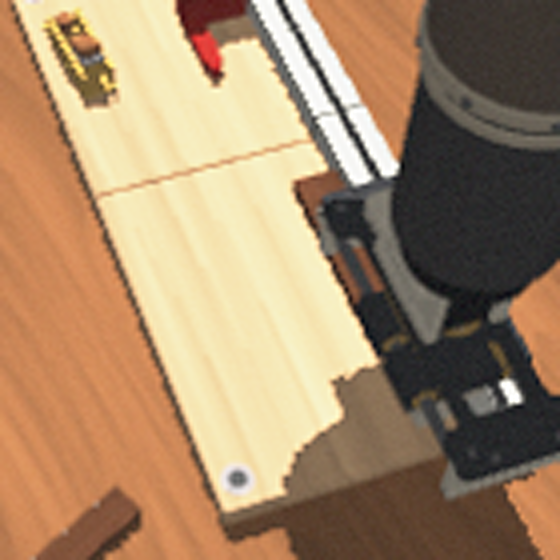

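The side view shows the closed fingers behind the blank's right end, with nothing touching. The blank is still on the fence, its left end at crop (310,190). Next I'll push along the fence.

jog_arm(
  motion=[
    {"dx": -0.001,"dy": 0,"dz": -0.005,"twist": 0},
    {"dx": -0.001,"dy": 0,"dz": -0.01,"twist": 0},
    {"dx": -0.001,"dy": 0,"dz": -0.014,"twist": 0},
    {"dx": -0.001,"dy": 0,"dz": -0.018,"twist": 0},
    {"dx": -0.001,"dy": 0,"dz": -0.022,"twist": 0},
    {"dx": -0.001,"dy": 0,"dz": -0.026,"twist": 0},
    {"dx": -0.001,"dy": 0,"dz": -0.03,"twist": 0},
    {"dx": -0.001,"dy": 0,"dz": -0.034,"twist": 0},
    {"dx": -0.001,"dy": 0,"dz": -0.038,"twist": 0},
    {"dx": -0.001,"dy": 0,"dz": -0.042,"twist": 0},
    {"dx": -0.001,"dy": 0,"dz": -0.046,"twist": 0},
    {"dx": -0.001,"dy": 0,"dz": -0.05,"twist": 0},
    {"dx": -0.001,"dy": 0,"dz": -0.054,"twist": 0},
    {"dx": -0.001,"dy": 0,"dz": -0.058,"twist": 0},
    {"dx": -0.001,"dy": 0,"dz": -0.062,"twist": 0},
    {"dx": -0.001,"dy": 0,"dz": -0.066,"twist": 0},
    {"dx": -0.001,"dy": 0,"dz": -0.07,"twist": 0},
    {"dx": -0.001,"dy": 0,"dz": -0.074,"twist": 0},
    {"dx": -0.001,"dy": 0,"dz": -0.077,"twist": 0},
    {"dx": -0.001,"dy": 0,"dz": -0.079,"twist": 0},
  ],
)

```text
t: 9.82
eef_pos: [0.5589, -0.155, 0.0324]
ee_rot: [1.231, 1.571, -0.518]
force: [-0.8, -0.3, -0.3]
width: 0.0004
```

Run:
```python
from h import *
rep()
for n in("side","top"):
    im=arm.grab_frame(n); cv2.imwrite(f"pics/{n}8.png",im[:,:,::-1])
    c=im[140:305,235:385] if n=="side" else im[115:245,180:395]; f=3.6 if n=="side" else 3.7
    cv2.imwrite(f"pics/{n}8c.png",cv2.resize(c[:,:,::-1],None,fx=f,fy=f,interpolation=cv2.INTER_CUBIC))
```

```text
t 9.82 ab [ 0.5776 -0.0527] z 0.0324 F ab [-0.79 -0.4 ] -0.26 jaw angle from UY deg -179.94 q [ 0.067  0.416 -0.439  0.    -0.716  1.326] w 0.0004
```

View pics/side8c.png

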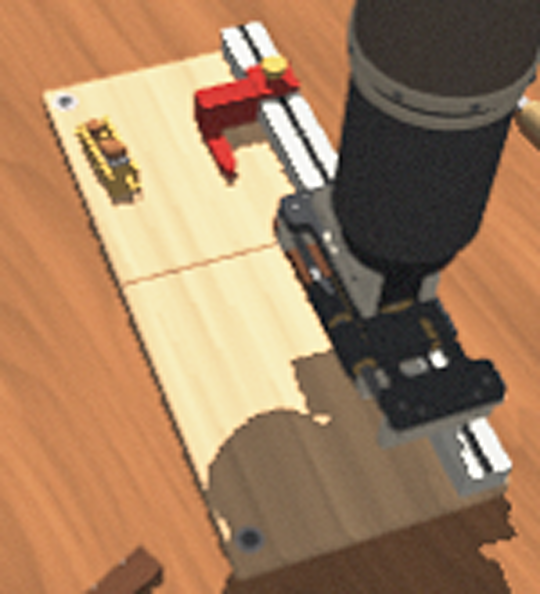

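View pics/top8c.png

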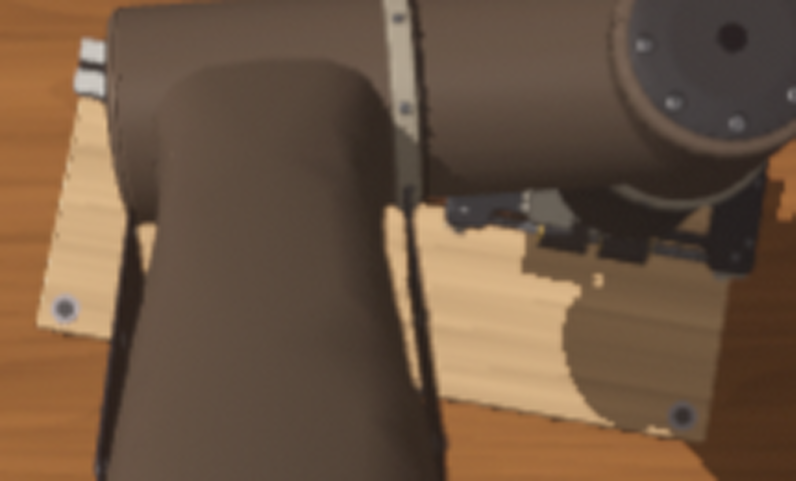

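The gripper hides the blank in both views. There is plenty of time (9.8 of 42 s), so I'll back away and check before the nest entry.

jog_arm(
  motion=[
    {"dx": 0,"dy": 0,"dz": 0.006,"twist": 0},
    {"dx": -0.01,"dy": 0,"dz": 0.02,"twist": 0},
    {"dx": -0.045,"dy": -0.01,"dz": 0.03,"twist": 0},
    {"dx": -0.08,"dy": -0.03,"dz": 0.05,"twist": 0},
    {"dx": -0.11,"dy": -0.05,"dz": 0.07,"twist": 0},
    {"dx": -0.14,"dy": -0.08,"dz": 0.09,"twist": 0},
    {"dx": -0.14,"dy": -0.11,"dz": 0.11,"twist": 0},
    {"dx": -0.14,"dy": -0.15,"dz": 0.12,"twist": 0},
    {"dx": -0.14,"dy": -0.16,"dz": 0.12,"twist": 0},
    {"dx": -0.14,"dy": -0.16,"dz": 0.12,"twist": 0},
  ],
)

```text
t: 10.75
eef_pos: [0.3764, -0.2459, 0.1735]
ee_rot: [1.987, 1.569, 0.235]
force: [-0.1, 0.1, 0.3]
width: 0.0006
```

Run:
```python
from h import *
rep()
for n in("top",):
    im=arm.grab_frame(n); cv2.imwrite(f"pics/{n}9.png",im[:,:,::-1])
    c=im[140:305,235:385] if n=="side" else im[115:245,180:395]; f=3.6 if n=="side" else 3.7
    cv2.imwrite(f"pics/{n}9c.png",cv2.resize(c[:,:,::-1],None,fx=f,fy=f,interpolation=cv2.INTER_CUBIC))
```

```text
t 10.75 ab [ 0.4143 -0.1747] z 0.1735 F ab [-0.09  0.09] 0.34 jaw angle from UY deg 179.88 q [-1.380e-01  3.700e-02 -5.570e-01 -1.000e-03 -9.760e-01  1.528e+00] w 0.0006
```

View pics/top9c.png

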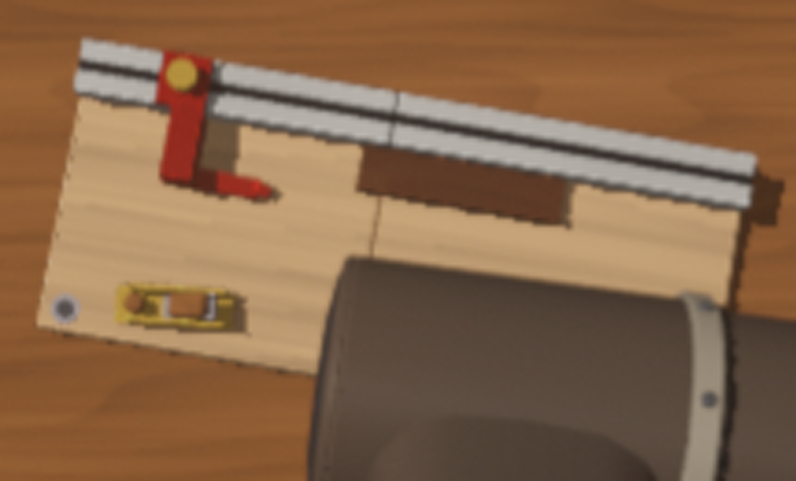

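Run:
```python
from h import *
f=lambda P:(np.array(P,float)+.5)/3.7-.5+[180,115]
k=ab(px2w("top",f([(358,190),(567,225),(572,186)]),.03));print(k.round(4))
d=k[0]-k[1];print("angle",np.arctan2(-d[0],d[1]))
print(shift(.578,-.07,.0325))
```

```text
[[ 0.5672  0.1005]
 [ 0.5681 -0.0426]
 [ 0.5951 -0.0417]]
angle 0.00621171161775908
[ 0.14148405  0.16113492 -0.10457819]
```

The top view shows the blank still flush: its front edge runs from (358,190) to (567,225) and its right end is at b≈-0.042. The effective finger offset is therefore about 11 mm, so home should come at TCP b≈0.057. I'll return behind it and keep pushing.

jog_arm(
  motion=[
    {"dx": 0,"dy": 0.035,"dz": -0.02,"twist": 0},
    {"dx": 0,"dy": 0.07,"dz": -0.04,"twist": 0},
    {"dx": 0,"dy": 0.105,"dz": -0.06,"twist": 0},
    {"dx": 0,"dy": 0.14,"dz": -0.08,"twist": 0},
    {"dx": 0.0,"dy": 0.161,"dz": -0.1,"twist": 0},
    {"dx": 0.0,"dy": 0.161,"dz": -0.1,"twist": 0},
    {"dx": 0.04,"dy": 0.161,"dz": -0.1,"twist": 0},
    {"dx": 0.08,"dy": 0.161,"dz": -0.1,"twist": 0},
    {"dx": 0.11,"dy": 0.161,"dz": -0.1,"twist": 0},
    {"dx": 0.13,"dy": 0.161,"dz": -0.1,"twist": 0},
    {"dx": 0.138,"dy": 0.161,"dz": -0.1,"twist": 0},
    {"dx": 0.141,"dy": 0.161,"dz": -0.1,"twist": 0},
    {"dx": 0.141,"dy": 0.161,"dz": -0.1,"twist": 0},
    {"dx": 0.141,"dy": 0.161,"dz": -0.1,"twist": 0},
  ],
)

```text
t: 11.97
eef_pos: [0.5575, -0.1755, 0.0326]
ee_rot: [1.6, 1.569, -0.15]
force: [0.4, -0.3, 1.0]
width: 0.0007
```

Run:
```python
from h import *
rep()
```

```text
t 11.97 ab [ 0.5799 -0.0732] z 0.0326 F ab [ 0.48 -0.25] 0.96 jaw angle from UY deg -179.94 q [ 3.000e-02  4.200e-01 -4.300e-01  1.000e-03 -7.180e-01  1.362e+00] w 0.0007
```

jog_arm(
  motion=[
    {"dx": 0,"dy": -0.002,"dz": -0.005,"twist": 0},
    {"dx": 0,"dy": -0.002,"dz": -0.01,"twist": 0},
    {"dx": 0,"dy": -0.002,"dz": -0.014,"twist": 0},
    {"dx": 0,"dy": -0.002,"dz": -0.018,"twist": 0},
    {"dx": 0,"dy": -0.002,"dz": -0.022,"twist": 0},
    {"dx": 0,"dy": -0.002,"dz": -0.026,"twist": 0},
    {"dx": 0,"dy": -0.002,"dz": -0.03,"twist": 0},
    {"dx": 0,"dy": -0.002,"dz": -0.034,"twist": 0},
    {"dx": 0,"dy": -0.002,"dz": -0.038,"twist": 0},
    {"dx": 0,"dy": -0.002,"dz": -0.042,"twist": 0},
    {"dx": 0,"dy": -0.002,"dz": -0.046,"twist": 0},
    {"dx": 0,"dy": -0.002,"dz": -0.05,"twist": 0},
    {"dx": 0,"dy": -0.002,"dz": -0.054,"twist": 0},
    {"dx": 0,"dy": -0.002,"dz": -0.058,"twist": 0},
    {"dx": 0,"dy": -0.002,"dz": -0.062,"twist": 0},
    {"dx": 0,"dy": -0.002,"dz": -0.066,"twist": 0},
    {"dx": 0,"dy": -0.002,"dz": -0.07,"twist": 0},
    {"dx": 0,"dy": -0.002,"dz": -0.074,"twist": 0},
    {"dx": 0,"dy": -0.002,"dz": -0.077,"twist": 0},
    {"dx": 0,"dy": -0.002,"dz": -0.079,"twist": 0},
  ],
)

```text
t: 13.63
eef_pos: [0.5684, -0.0968, 0.0314]
ee_rot: [1.323, 1.571, -0.426]
force: [0.1, 0.1, -0.5]
width: 0.0001
```

Run:
```python
from h import *
rep()
im=arm.grab_frame("side"); cv2.imwrite("pics/s10.png",cv2.resize(im[140:280,235:375,::-1],None,fx=4,fy=4,interpolation=cv2.INTER_CUBIC))
```

```text
t 13.63 ab [0.5766 0.0062] z 0.0314 F ab [0.05 0.1 ] -0.48 jaw angle from UY deg -179.95 q [ 0.17   0.413 -0.447  0.    -0.711  1.222] w 0.0001
```

View pics/s10.png

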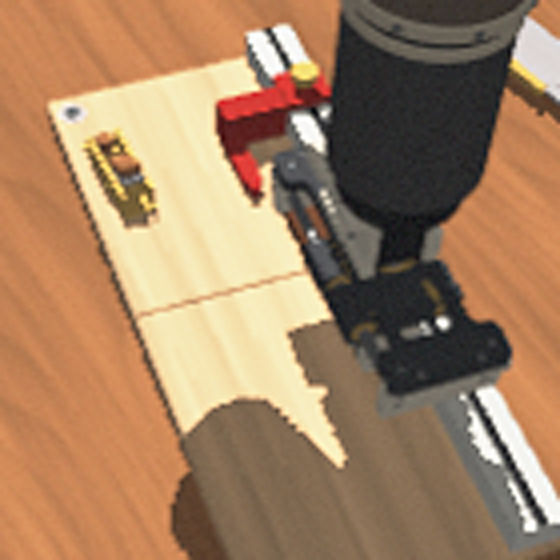

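The side view shows the blank's long edge (about (320,215)) still along the fence and the left tip about to enter the nest. The push force is close to zero. I'll carry on at 3-4 mm per row.

jog_arm(
  motion=[
    {"dx": -0.001,"dy": 0.001,"dz": -0.003,"twist": 0},
    {"dx": -0.001,"dy": 0.001,"dz": -0.006,"twist": 0},
    {"dx": -0.001,"dy": 0.001,"dz": -0.009,"twist": 0},
    {"dx": -0.001,"dy": 0.001,"dz": -0.012,"twist": 0},
    {"dx": -0.001,"dy": 0.001,"dz": -0.015,"twist": 0},
    {"dx": -0.001,"dy": 0.001,"dz": -0.018,"twist": 0},
    {"dx": -0.001,"dy": 0.001,"dz": -0.021,"twist": 0},
    {"dx": -0.001,"dy": 0.001,"dz": -0.024,"twist": 0},
    {"dx": -0.001,"dy": 0.001,"dz": -0.027,"twist": 0},
    {"dx": -0.001,"dy": 0.001,"dz": -0.03,"twist": 0},
    {"dx": -0.001,"dy": 0.001,"dz": -0.033,"twist": 0},
    {"dx": -0.001,"dy": 0.001,"dz": -0.036,"twist": 0},
    {"dx": -0.001,"dy": 0.001,"dz": -0.039,"twist": 0},
    {"dx": -0.001,"dy": 0.001,"dz": -0.042,"twist": 0},
    {"dx": -0.001,"dy": 0.001,"dz": -0.044,"twist": 0},
    {"dx": -0.001,"dy": 0.001,"dz": -0.045,"twist": 0},
  ],
)

```text
t: 15.02
eef_pos: [0.5774, -0.0528, 0.0324]
ee_rot: [1.895, 1.571, 0.146]
force: [-0.4, -0.6, 1.2]
width: 0.0003
```

Run:
```python
from h import *
rep()
im=arm.grab_frame("side"); cv2.imwrite("pics/s11.png",cv2.resize(im[140:280,235:375,::-1],None,fx=4,fy=4,interpolation=cv2.INTER_CUBIC))
```

```text
t 15.02 ab [0.5776 0.0512] z 0.0324 F ab [-0.29 -0.71] 1.2 jaw angle from UY deg -179.94 q [ 0.246  0.416 -0.439  0.    -0.716  1.146] w 0.0003
```

View pics/s11.png

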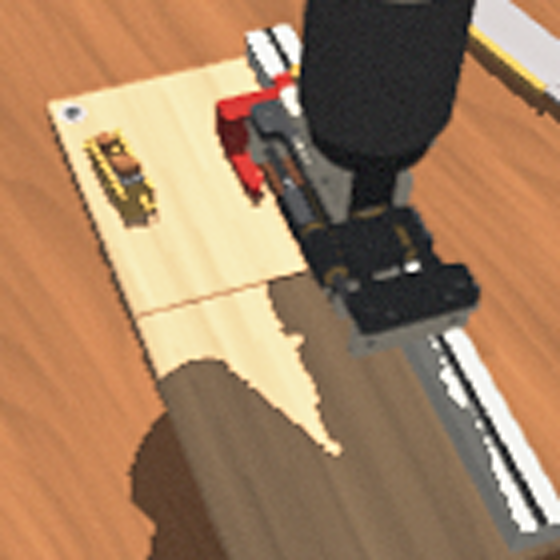

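Still smooth, with near-zero force and the blank inside the nest. I'll creep the last ~6 mm home.

jog_arm(
  motion=[
    {"dx": 0,"dy": 0,"dz": -0.001,"twist": 0},
    {"dx": 0,"dy": 0,"dz": -0.002,"twist": 0},
    {"dx": 0,"dy": 0,"dz": -0.003,"twist": 0},
    {"dx": 0,"dy": 0,"dz": -0.004,"twist": 0},
    {"dx": 0,"dy": 0,"dz": -0.005,"twist": 0},
    {"dx": 0,"dy": 0,"dz": -0.005,"twist": 0},
  ],
)

```text
t: 15.57
eef_pos: [0.5777, -0.0487, 0.0324]
ee_rot: [-0.744, 1.569, -2.494]
force: [-0.6, -4.0, 1.1]
width: 0.0008
```

Run:
```python
from h import *
rep()
```

```text
t 15.57 ab [0.5772 0.0552] z 0.0324 F ab [ 0.17 -4.06] 1.06 jaw angle from UY deg -179.96 q [ 2.530e-01  4.160e-01 -4.390e-01  1.000e-03 -7.170e-01  1.138e+00] w 0.0008
```

jog_arm(
  motion=[
    {"dx": 0,"dy": 0,"dz": -0.001,"twist": 0},
    {"dx": 0,"dy": 0,"dz": -0.002,"twist": 0},
    {"dx": 0,"dy": 0,"dz": -0.002,"twist": 0},
    {"dx": 0,"dy": 0,"dz": -0.002,"twist": 0},
  ],
)

```text
t: 15.9
eef_pos: [0.5772, -0.0484, 0.0324]
ee_rot: [-0.69, 1.567, -2.44]
force: [-0.7, -12.4, 3.4]
width: 0.0001
```

Run:
```python
from h import *
rep()
```

```text
t 15.9 ab [0.5766 0.0554] z 0.0324 F ab [  1.57 -12.29] 3.37 jaw angle from UY deg -179.98 q [ 0.255  0.416 -0.439  0.002 -0.719  1.135] w 0.0001
```

jog_arm(
  motion=[
    {"dx": 0,"dy": 0,"dz": 0.003,"twist": 0},
    {"dx": 0,"dy": 0,"dz": 0.01,"twist": 0},
    {"dx": -0.01,"dy": 0,"dz": 0.02,"twist": 0},
    {"dx": -0.045,"dy": -0.01,"dz": 0.03,"twist": 0},
    {"dx": -0.08,"dy": -0.03,"dz": 0.05,"twist": 0},
    {"dx": -0.11,"dy": -0.05,"dz": 0.07,"twist": 0},
    {"dx": -0.14,"dy": -0.08,"dz": 0.09,"twist": 0},
    {"dx": -0.14,"dy": -0.11,"dz": 0.11,"twist": 0},
    {"dx": -0.14,"dy": -0.15,"dz": 0.14,"twist": 0},
    {"dx": -0.14,"dy": -0.16,"dz": 0.17,"twist": 0},
    {"dx": -0.14,"dy": -0.16,"dz": 0.2,"twist": 0},
    {"dx": -0.14,"dy": -0.16,"dz": 0.2,"twist": 0},
  ],
)

```text
t: 16.9
eef_pos: [0.3838, -0.2177, 0.1738]
ee_rot: [1.575, 1.568, -0.177]
force: [0.9, 0.1, 1.4]
width: 0.0007
```

Run:
```python
from h import *
rep()
for n in("top","side"):
    im=arm.grab_frame(n); cv2.imwrite(f"pics/{n}12.png",im[:,:,::-1])
    c=im[140:305,235:385] if n=="side" else im[115:205,180:330]; f=3.6 if n=="side" else 5
    cv2.imwrite(f"pics/{n}12c.png",cv2.resize(c[:,:,::-1],None,fx=f,fy=f,interpolation=cv2.INTER_CUBIC))
```

```text
t 16.9 ab [ 0.4165 -0.1457] z 0.1738 F ab [0.85 0.29] 1.41 jaw angle from UY deg 179.91 q [-0.066  0.02  -0.574  0.    -0.974  1.456] w 0.0007
```

View pics/top12c.png

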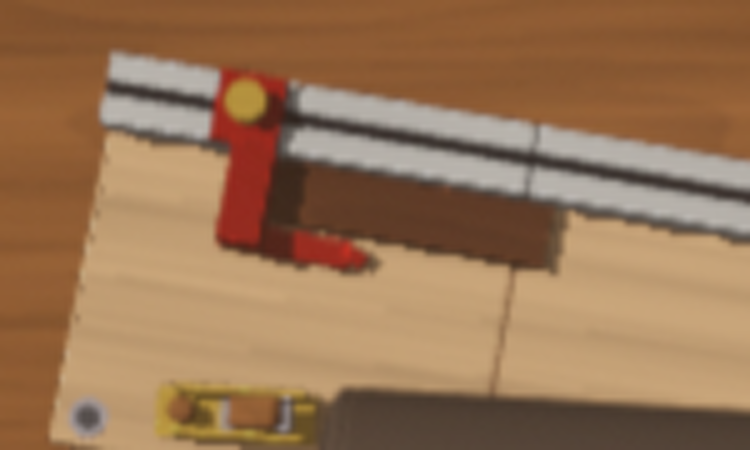

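View pics/side12c.png

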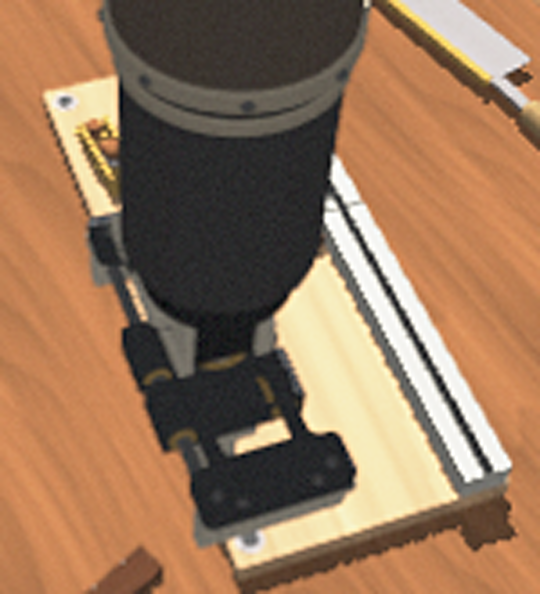

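The top view shows the blank in the nest with its left end under the stop's shadow. Its front edge runs from about (375,243) to (555,270) and its right end is at x≈560. I'll measure angle and offsets.

Run:
```python
from h import *
f=lambda P:(np.array(P,float)+.5)/5-.5+[180,115]
P=f([(380,244),(552,271),(560,210)])
k=ab(px2w("top",P,.03));print(k.round(4)); d=k[0]-k[1];print("angle",np.arctan2(-d[0],d[1]))
# fit edges automatically: sample dark blank/wood boundary
im=cv2.cvtColor(cv2.imread("pics/top12.png"),cv2.COLOR_BGR2GRAY).astype(float)
K=lambda a,b,z:w2px("top",np.c_[np.outer(a,UX)+np.outer(b,UY),np.full(len(a),z)])
def prof(line,vals):
    v=cv2.remap(im.astype(np.float32),line[:,0].astype(np.float32),line[:,1].astype(np.float32),cv2.INTER_CUBIC).ravel()
    g=np.gradient(v); return v,g
aa=np.arange(.552,.582,.0005); res=[]
for b in np.arange(.08,.152,.004):
    v,g=prof(K(aa,np.full(len(aa),b),.03),aa); i=abs(g).argmax(); sl=slice(max(i-5,0),i+6); w=abs(g[sl]); res.append((b,(w*aa[sl]).sum()/w.sum()))
res=np.array(res); print(res.round(4).tolist()); p=np.polyfit(res[:,0],res[:,1],1); print("front edge slope",p[0],"at .1385:",np.polyval(p,.1385))
# same for earlier known flush frame
im=cv2.cvtColor(cv2.imread("pics/top9.png"),cv2.COLOR_BGR2GRAY).astype(float); res=[]
for b in np.arange(-.03,.09,.004):
    v,g=prof(K(aa,np.full(len(aa),b),.03),aa); i=abs(g).argmax(); sl=slice(max(i-5,0),i+6); w=abs(g[sl]); res.append((b,(w*aa[sl]).sum()/w.sum()))
res=np.array(res); p=np.polyfit(res[:,0],res[:,1],1); print("before: slope",p[0],"mid",np.polyval(p,.03))
```

```text
[[0.5647 0.1528]
 [0.5661 0.0658]
 [0.5973 0.0671]]
angle 0.015582695659149444
[[0.08, 0.5644], [0.084, 0.5639], [0.088, 0.5649], [0.092, 0.5649], [0.096, 0.5643], [0.1, 0.565], [0.104, 0.5652], [0.108, 0.5645], [0.112, 0.5658], [0.116, 0.5655], [0.12, 0.565], [0.124, 0.5644], [0.128, 0.5641], [0.132, 0.5652], [0.136, 0.5649], [0.14, 0.5652], [0.144, 0.5656], [0.148, 0.5652]]
front edge slope 0.010594652901977529 at .1385: 0.5651631372942485
before: slope 0.0026041414237367956 mid 0.5655291815747445
```

Front-edge slope relative to the flush state is about 8 mrad and the offset about 0.4 mm, both within tolerance. The fingers held 12 N without moving, which suggests the end is on the stop. To be sure, I'll clear the arm to the left and view with the side camera.

jog_arm(
  motion=[
    {"dx": -0.03,"dy": 0.005,"dz": -0.04,"twist": 0},
    {"dx": -0.05,"dy": 0.01,"dz": -0.08,"twist": 0},
    {"dx": -0.05,"dy": 0.01,"dz": -0.12,"twist": 0},
    {"dx": -0.05,"dy": 0.01,"dz": -0.16,"twist": 0},
    {"dx": -0.05,"dy": 0.01,"dz": -0.2,"twist": 0},
    {"dx": -0.05,"dy": 0.01,"dz": -0.24,"twist": 0},
    {"dx": -0.05,"dy": 0.01,"dz": -0.28,"twist": 0},
    {"dx": -0.05,"dy": 0.01,"dz": -0.32,"twist": 0},
    {"dx": -0.05,"dy": -0.02,"dz": -0.36,"twist": 0},
    {"dx": -0.05,"dy": -0.04,"dz": -0.4,"twist": 0},
    {"dx": -0.05,"dy": -0.06,"dz": -0.44,"twist": 0},
    {"dx": -0.05,"dy": -0.08,"dz": -0.48,"twist": 0},
    {"dx": -0.05,"dy": -0.1,"dz": -0.52,"twist": 0},
    {"dx": -0.05,"dy": -0.12,"dz": -0.56,"twist": 0},
    {"dx": -0.05,"dy": -0.14,"dz": -0.6,"twist": 0},
    {"dx": -0.05,"dy": -0.14,"dz": -0.6,"twist": 0},
    {"dx": -0.05,"dy": -0.14,"dz": -0.6,"twist": 0},
    {"dx": -0.05,"dy": -0.14,"dz": -0.6,"twist": 0},
  ],
)

```text
t: 18.5
eef_pos: [0.353, 0.4027, 0.222]
ee_rot: [-0.431, 1.57, -2.177]
force: [0.1, -0.1, -0.7]
width: 0.0001
```

Run:
```python
from h import *
rep()
for n in("top","side"):
    im=arm.grab_frame(n); cv2.imwrite(f"pics/{n}13.png",im[:,:,::-1])
    c=im[140:240,260:370] if n=="side" else im[115:235,180:330]; f=5.5 if n=="side" else 5
    cv2.imwrite(f"pics/{n}13c.png",cv2.resize(c[:,:,::-1],None,fx=f,fy=f,interpolation=cv2.INTER_CUBIC))
```

```text
t 18.5 ab [0.2755 0.4592] z 0.222 F ab [ 0.1  -0.11] -0.67 jaw angle from UY deg -179.76 q [ 1.217  0.141 -0.317 -0.    -1.113  0.179] w 0.0001
```

View pics/top13c.png

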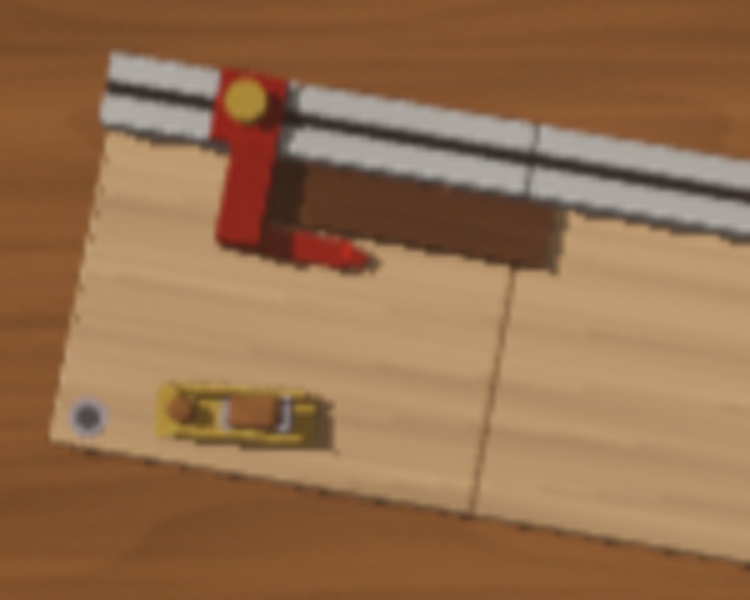

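View pics/side13c.png

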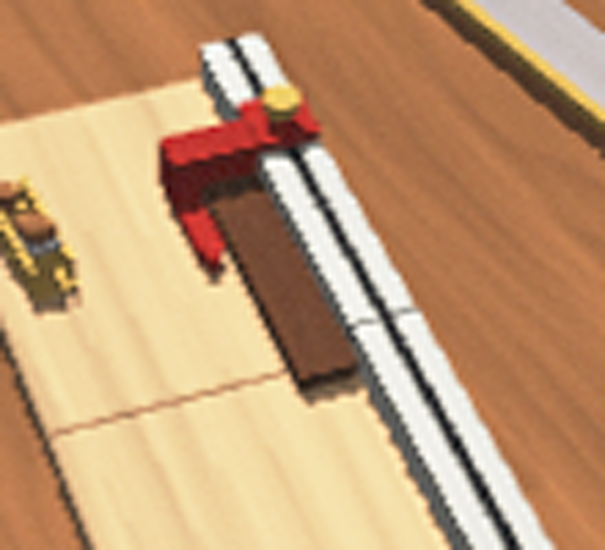

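Both clear views show the blank in the corner with the plane untouched. I'll measure the end gap at sub-pixel level.

Run:
```python
from h import *
def samp(im,n,a,b,z):
    P=w2px(n,np.c_[np.outer(a,UX)+np.outer(b,UY),np.full(len(a),z)]).astype(np.float32)
    return cv2.remap(im,P[:,0],P[:,1],cv2.INTER_LINEAR).reshape(-1,3)
for n in("top","side"):
    im=cv2.imread(f"pics/{n}13.png")
    print(n,"right end at z=.03")
    bb=np.arange(.056,.08,.001)
    for a in(.572,.578,.584,.590):
        v=samp(im,n,np.full(len(bb),a),bb,.03).mean(1); g=abs(np.gradient(v)); print(a,bb[g.argmax()].round(4),(g*bb).sum()/g.sum(), v.round().astype(int).tolist())
    bb=np.arange(.19,.226,.002)
    for z in(.03,.05):
        for a in(.575,.585):
            v=samp(im,n,np.full(len(bb),a),bb,z); print("z",z,"a",a,[(round(float(b),3),*map(int,c[::-1])) for b,c in zip(bb,v)])
```

```text
top right end at z=.03
0.572 0.063 0.06482539682539683 [144, 144, 144, 144, 143, 140, 135, 121, 107, 95, 85, 76, 72, 68, 66, 64, 62, 62, 61, 61, 61, 61, 61, 61]
0.578 0.062 0.06405688073394496 [151, 151, 150, 149, 148, 138, 123, 110, 98, 85, 80, 77, 74, 71, 67, 64, 63, 62, 61, 61, 61, 61, 61, 61]
0.584 0.063 0.06478584729981378 [151, 151, 151, 151, 149, 148, 136, 122, 108, 95, 84, 78, 75, 72, 70, 67, 66, 64, 63, 63, 62, 62, 63, 63]
0.59 0.062 0.06386778398510244 [147, 147, 146, 144, 140, 128, 115, 102, 91, 81, 78, 75, 71, 68, 64, 62, 60, 60, 60, 60, 60, 60, 60, 61]
z 0.03 a 0.575 [(0.19, 91, 56, 36), (0.192, 93, 57, 37), (0.194, 90, 56, 35), (0.196, 75, 47, 31), (0.198, 63, 41, 28), (0.2, 59, 39, 26), (0.202, 58, 38, 26), (0.204, 58, 39, 26), (0.206, 58, 39, 27), (0.208, 59, 38, 27), (0.21, 62, 36, 25), (0.212, 76, 35, 24), (0.214, 118, 37, 27), (0.216, 136, 38, 28), (0.218, 139, 38, 29), (0.22, 138, 38, 28), (0.222, 138, 40, 30), (0.224, 138, 39, 29)]
z 0.03 a 0.585 [(0.19, 90, 57, 37), (0.192, 89, 56, 36), (0.194, 84, 52, 33), (0.196, 68, 44, 29), (0.198, 59, 40, 27), (0.2, 56, 38,
[... 2481 characters left out ...]
3, 31), (0.198, 80, 29, 27), (0.2, 81, 29, 26), (0.202, 81, 31, 26), (0.204, 79, 28, 25), (0.206, 78, 29, 26), (0.208, 76, 29, 27), (0.21, 73, 26, 28), (0.212, 112, 34, 34), (0.214, 169, 48, 43), (0.216, 195, 55, 48), (0.218, 194, 53, 48), (0.22, 196, 53, 49), (0.222, 196, 54, 50), (0.224, 195, 51, 49)]
z 0.05 a 0.585 [(0.19, 49, 35, 26), (0.192, 57, 38, 31), (0.194, 67, 36, 31), (0.196, 73, 30, 26), (0.198, 78, 27, 23), (0.2, 79, 26, 24), (0.202, 78, 26, 23), (0.204, 77, 27, 22), (0.206, 78, 29, 26), (0.208, 80, 32, 29), (0.21, 85, 31, 29), (0.212, 101, 33, 29), (0.214, 147, 42, 38), (0.216, 185, 50, 47), (0.218, 191, 51, 48), (0.22, 194, 50, 46), (0.222, 194, 52, 48), (0.224, 194, 53, 49)]
```

The end gap at the stop reads about 0.5–1 mm, within calibration error: the side view has the stop face at b≈0.213 and the blank's far end at ≈0.212. Last check: front-edge angle and offset in both clear views.

Run:
```python
from h import *
def edge(n,im,b0,b1,lo,hi,z):
    aa=np.arange(lo,hi,.0005); r=[]
    for b in np.arange(b0,b1,.003):
        P=w2px(n,np.c_[np.outer(aa,UX)+b*UY,np.full(len(aa),z)]).astype(np.float32)
        v=cv2.remap(im,P[:,0],P[:,1],cv2.INTER_LINEAR).ravel(); v=cv2.GaussianBlur(v.reshape(-1,1),(1,7),1.5).ravel()
        g=abs(np.gradient(v)); i=g.argmax(); s=slice(max(i-6,0),i+7); r.append((b,(g[s]*aa[s]).sum()/g[s].sum()))
    r=np.array(r); p=np.polyfit(r[:,0],r[:,1],1); res=r[:,1]-np.polyval(p,r[:,0]); k=abs(res)<2*res.std()+1e-6; p=np.polyfit(r[k,0],r[k,1],1)
    return p[0].round(4),np.polyval(p,(b0+b1)/2).round(4),res.std().round(4)
for n in("top","side"):
    im=cv2.imread(f"pics/{n}13.png",0).astype(np.float32)
    print(n,"blank front",edge(n,im,.078,.14,.552,.580,.03),"base front",edge(n,im,-.1,.25,.425,.452,.018),"fence top front edge R of blank",edge(n,im,-.14,.05,.588,.608,.042),"beside blank",edge(n,im,.078,.18,.588,.608,.042))
```

```text
top blank front (np.float64(0.0065), np.float64(0.5646), np.float64(0.0005)) base front (np.float64(-0.0002), np.float64(0.4409), np.float64(0.0003)) fence top front edge R of blank (np.float64(-0.0054), np.float64(0.5941), np.float64(0.0022)) beside blank (np.float64(-0.0004), np.float64(0.5995), np.float64(0.0004))
side blank front (np.float64(0.0058), np.float64(0.5607), np.float64(0.0003)) base front (np.float64(0.0002), np.float64(0.4378), np.float64(0.0019)) fence top front edge R of blank (np.float64(-0.0012), np.float64(0.5974), np.float64(0.0004)) beside blank (np.float64(0.0005), np.float64(0.5972), np.float64(0.0004))
```

The blank is 6 mrad off the fence direction, against 30 mrad allowed. Its mean offset is about 0.3–0.9 mm from the flush state, against 2.5 mm allowed. The gripper is clear of everything, so I'm handing in.

Run:
```python
from h import *
rep(); print(arm.job_done())
```

```text
t 18.6 ab [0.2766 0.4575] z 0.2223 F ab [-0.13 -0.45] -0.05 jaw angle from UY deg -179.89 q [ 1.214  0.14  -0.319 -0.    -1.113  0.179] w 0.0005
the job is handed in; nothing more can be done
None
```

The blank is lying flat in the corner of the red stop, and I handed the job in at 18.6 s with the arm clear of everything. No verdict was reported.

I pushed it flat onto the fence with both open fingertips (about 7 N). With the gripper closed, I then slid it along the fence from its right end until the stop held it (12 N, no further movement).

**Last checks, from the two camera views:**
- **Angle to the fence:** about 6 mrad (30 allowed).
- **Long edge on the fence:** about 0.3–0.9 mm from where it was when pressed flush (2.5 mm allowed).
- **End on the stop:** a gap of about 0.5–1 mm (2.5 mm allowed), which is within the 2 mm camera calibration.
- **Bystanders:** the plane looks unmoved in the last pictures. I did not re-check the jar or the square, but I never brought the fingers down near either.

**Errors and disagreements:**
- One move call was refused for missing twist values; nothing moved.
- Measuring the blank's edge directly against the fence gave 35–36 mm instead of 32. I put this down to the blank's front face being picked up as part of the edge, so the offset above is a comparison with the earlier flush picture.

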